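# Grade the honey against the light

## Task

Get the honey sample ready for its colour reading at the light comparator: first stand the two colour standards upright and fully down in their pockets and let go of them, the pale one in the post with the yellow stripes and the dark one in the post with the brown stripes, then take the sample with the red stopper and hold it upright in front of the lit panel, midway between the two standards, level and in line with them, its clear faces square to the panel, and finish while still holding it there in the gripper, touching nothing else. Keep every finger off the clear faces: grip all three glass cells by their frosted faces only, tip none of them over, and leave everything else on the worktop where it stands.

Things in the scene. Friction and masses are not known exactly. Their poses are not given: they have to be found in the camera images.
- comparator: light comparator, fixed: black base plate 150 x 210 x 8 mm; upright LED panel (210 mm wide, 14 mm thick, top at z = 112 mm) whose lit white face, at x = -22 mm, looks along +x, away from the robot; before it at x = +30 mm two aluminium socket posts (50 x 42 mm, tops at z = 48 mm) at y = +-65 mm, an open bay between them. Origin under the base plate's middle; turned up to 20 degrees about z
- pocket_pale (a point): middle of the floor of the pocket whose post has yellow stripes (the +y post); the pocket is 34 mm (x) by 24 mm (y) and 18 mm deep, floor 30 mm above the worktop; axes as the comparator's. A cell fits only with its frosted faces towards +-y (clear faces to and from the panel)
- pocket_dark (a point): middle of the floor of the pocket whose post has dark brown stripes (the -y post); same sizes
- view_point (a point): viewing place: midway between the two standards when they stand in their pockets, at half their height (60 mm above the worktop), 52 mm before the lit face; axes as the comparator's, x away from the lit face
- pale: pale yellow colour standard, a solid glass cell of 80 g, no stopper; glass body 30 x 20 x 60 mm (x, y, z); the two narrow faces at x = +-15 mm are clear, the two broad faces at y = +-10 mm are frosted, milky. Origin under its middle, z up; a half turn about z makes no difference. Stands upright on the mat, turned up to 47 degrees either way
- dark: dark brown colour standard, a solid glass cell of 80 g, no stopper; glass body 30 x 20 x 60 mm (x, y, z); the two narrow faces at x = +-15 mm are clear, the two broad faces at y = +-10 mm are frosted, milky. Origin under its middle, z up; a half turn about z makes no difference. Stands upright on the mat, turned up to 47 degrees either way
- sample: honey sample: closed mid-amber cell, 70 g, red stopper on top (23 x 13 mm, 10 mm high, in all 70 mm tall); glass body 30 x 20 x 60 mm (x, y, z); the two narrow faces at x = +-15 mm are clear, the two broad faces at y = +-10 mm are frosted, milky. Origin under its middle, z up; a half turn about z makes no difference. Stands upright on the mat, turned up to 47 degrees either way
- sample_mid (a point): middle of the sample's glass body, 30 mm above its underside; axes as the sample's
- sample_frost_a: frosted face of the sample at its y = +10 mm (same origin as the sample)
- sample_frost_b: frosted face of the sample at its y = -10 mm (same origin as the sample)
- sample_clear: the sample's two clear faces (same origin as the sample)
- pale_clear: the pale standard's two clear faces (same origin as the standard)
- dark_clear: the dark standard's two clear faces (same origin as the standard)
- mat: cork mat, fixed, 150 x 270 mm, 4 mm thick, on which the three cells stand about 90 mm apart in a row along its y; which cell stands where varies. Origin under its middle
- honey_jar: honey jar with a brass-coloured lid, 70 mm across, 95 mm tall; origin under its centre. Bystander
- salt_shaker: white salt shaker, 42 mm across, 82 mm tall; origin under its centre. Bystander
- mug: blue mug, 80 mm across, 85 mm tall; origin under its centre. Bystander
- teaspoon: steel teaspoon lying on the worktop, 140 mm long, nearest the robot. Bystander
- spice_jar: small spice jar with a red lid, 42 mm across, 90 mm tall; origin under its centre. Bystander
- tea_box: green tea box, 70 x 120 x 75 mm tall; origin under its centre. Bystander
Mind the look-alikes: they are no part of the job. Leave any green or purple look-alike of the dark alone.

How it is judged:
By the outcome, as a careful person would: the job done as asked, in the order asked, and still so for the second after the job is handed in, while the arm keeps its last pose, push and grip.
It also fails if it takes over 72 s, if anything falls off the work surface, if the arm or the gripper's body presses on something with over 40 N, if the wrist force passes 120 N, or if a joint passes its speed limit or range.

## Robot

A 6-joint arm with a two-finger parallel gripper is mounted at the origin on the work surface. World frame = base frame: x ahead of the robot, y to its left, z up, the work surface at z = 0. Lengths are in m, angles in rad, forces in N, time in s.
With the tool pointing down it reaches from about 0.425 to 0.95 m from the base axis. Payload 3.5 kg.
Tool frame: the origin (TCP) lies between the finger pads; the fingertips stand 22 mm ahead of it and the grasp point (between the pads) lies 3 mm ahead of it (ctrl.nose_length is the z of the fingertips in the tool frame, in m); z points along the fingers, y is the line along which they close (so a half turn about z gives the same grasp; the last joint's range is limited). The gripper opens to 85 mm and grips with 20 to 120 N. Pads are 22 mm wide; open, the fingers measure 114 mm over their backs; the gripper's body (76 mm by 85 mm) begins 54 mm behind the grasp point. The pads swing forward as they close: fully open they stand 13 mm farther back than shut.
Start: joints at [1.197, 0.286, 1.577, -0, 1.279, -0.15], TCP at [0.15, 0.658, 0.253] pointing down, gripper open.
Joint ranges: [-2.77, 2.77], [-0.9, 2.22], [0.21, 2.48], [-1.53, 4.67], [0.24, 2.81], [-2.84, 2.84]. Speed limits (rad/s): [2.79, 2.79, 3.14, 3.14, 3.14, 3.14].

## Interface

Orientations are given as a unit quaternion [x, y, z, w].
In Python, from plant import ctrl gives the robot as it stands. The module is installed in compiled form; this text tells all that it offers.
- The arm moves only by the tool send_rows, never from a script. Its argument "rows" is text: rows parted by semicolons, each of 7 numbers parted by spaces: the turn, a rotation vector about the tool's x, y, z in a scale on which 1.0 is 60 degrees, then the shift along the tool's x, y, z in parts of the range, where 1.0 means 75 cm, then the opening, from -1 (shut) to 1 (fully open). A call has 1 to 8 rows; each row is the pose to reach, as a shift and turn from the pose commanded when the call began, along the tool's axes at that moment; what a row does not reach only later rows make up. A row lasts 1/8 s, in which the tool goes at most 62.5 mm and 10.7 degrees, less where a joint would pass 70% of its speed; a pose out of reach is approached as far as the arm can. No shift or turn number may pass 1 either way. A call with a gripper value outside its range is refused whole. The fingers move at their own pace and stop on an object; "grip_force" is the grip in N (left out, the last holds). Time passes only in rows, so rows that repeat a pose let the fingers close. It gives the time, the measured TCP pose, the force, the opening and the grip force at its end, in the units of the state.
- ctrl.get_state(): the state, without advancing time (a new reading comes with each control period).
- ctrl.read_camera(name): name is "scene" or "top"; returns a dict with "color" (400x640x3 uint8, red, green, blue), "fx", "fy", "cx", "cy" (pixels), "D" ([k1, k2, p1, p2, k3] as OpenCV has them; the pictures are not rectified), "extrinsics" (4x4, takes a point from world to camera coordinates). Camera axes: x right, y down, z forward; pixel columns grow to the right and rows downward; lengths in m; the calibration is good to about 2 mm. A picture is of the moment at which its call begins. There is no depth.
- ctrl.sign_off(): hands the job in; it is judged then, once.
Trained networks look in a picture, given as the dict that the camera call returned (one of the last four; its "shot" number tells which), for a name from the list of things; names that differ only in an ending like _2 or _b are one class to them, and where a whole thing is asked for, a point or a joint stands for the part that bears it (a point fixed in the world has none). Each returns a list of dicts, best first, with "p" (0 to 1); they miss things now and then, are a little off and sometimes report something else, mostly with a low value. They report only what shows in the picture. A call takes as long as a camera call. They do not tell look-alikes from the thing itself.
- ctrl.look_for(picture, target): "position" ([x, y, z] in m, in the coordinates of the camera as it stood for that picture, good to about 4 mm: the middle of the surface that is visible of it).
The state is a dict: "time": time; "qpos": joint angles; "dq": joint speeds; "joint_efforts": joint torques, N m; "eef_pos": TCP position; "tcp_rot": TCP orientation; "contact_force": force on the tool from outside, world axes, zero at the start; "wrist_torque": the same for the moment, N m; "opening": opening from 0.0 (shut) to 1.0 (fully open); "finger_force": force on a finger pad.
Only numpy, scipy, OpenCV 4.12 (cv2) and the standard library are available. Lean on these libraries where they do the work, as an engineer would, in place of code of your own. Each camera call takes 0.05 s, during which the arm holds its last target. There are 200 camera calls.

## Working session

There is one attempt and no reset: what is moved stays moved. The work goes in short steps, Python scripts to look and compute and a tool call to move; the robot and the scene stay as the last step left them, time stands still between calls to the robot, and variables do not carry over. Pictures are saved under pics/ and viewed, at most 10 in all, crops included, and the job is handed in when it is done.

Besides the shell and the picture viewer there is one more tool, called after "Request:" by a JSON object that holds its "api" and its "payload", one argument or row to a line. send_rows: Moves the arm, as the interface text tells. Its arguments: {"type":"object","properties":{"rows":{"type":"string"},"grip_force":{"type":"number"}},"required":["rows"]}

```bash
mkdir -p pics
cat > h.py <<'E'
import numpy as np, cv2
from plant import ctrl
from scipy.spatial.transform import Rotation as R
def w2p(pic,P):
    E=np.array(pic["extrinsics"]);K=np.array([[pic["fx"],0,pic["cx"]],[0,pic["fy"],pic["cy"]],[0,0,1.]])
    return cv2.projectPoints(np.atleast_2d(np.array(P,float)),cv2.Rodrigues(E[:3,:3])[0],E[:3,3],K,np.array(pic["D"],float))[0][:,0]
def p2w(pic,uv,z):
    E=np.array(pic["extrinsics"]);K=np.array([[pic["fx"],0,pic["cx"]],[0,pic["fy"],pic["cy"]],[0,0,1.]])
    n=cv2.undistortPoints(np.atleast_2d(np.array(uv,float))[:,None],K,np.array(pic["D"],float))[:,0]
    d=np.c_[n,np.ones(len(n))]@E[:3,:3]; c=-E[:3,:3].T@E[:3,3]
    return c+d*((z-c[2])/d[:,2])[:,None]
def cam2w(pic,p):
    E=np.array(pic["extrinsics"]); return E[:3,:3].T@(np.array(p)-E[:3,3])
def save(pic,name): cv2.imwrite("pics/"+name,pic["color"][:,:,::-1])
E
python3 - <<'E'
from h import *
for n in("top","scene"):
    p=ctrl.read_camera(n);save(p,n+"0.png");np.save(n+"0.npy",p,allow_pickle=True)
    E=np.array(p["extrinsics"]);print(n,-E[:3,:3].T@E[:3,3],p["fx"])
    for t in("comparator","pale","dark","sample","mat","honey_jar","salt_shaker","mug","teaspoon","spice_jar","tea_box"):
        for r in ctrl.look_for(p,t)[:4]:
            w=cam2w(p,r["position"]);print(t,round(r["p"],2),w.round(3),w2p(p,w)[0].round())
s=ctrl.get_state();print(s)
E
```

```text
top [0.25222146 0.02607998 1.30184039] 410.1779364722958
comparator 0.85 [ 0.507 -0.253  0.009] [407. 217.]
pale 0.56 [0.507 0.112 0.065] [292. 213.]
dark 0.58 [0.668 0.326 0.058] [225. 164.]
dark 0.56 [0.523 0.297 0.065] [232. 208.]
mat 0.81 [0.532 0.207 0.005] [264. 209.]
honey_jar 0.86 [ 0.725 -0.008  0.096] [331. 143.]
honey_jar 0.46 [0.53  0.208 0.005] [263. 210.]
salt_shaker 0.72 [0.698 0.101 0.069] [296. 154.]
salt_shaker 0.51 [ 0.505 -0.255  0.012] [407. 217.]
mug 0.64 [0.74  0.237 0.074] [254. 141.]
mug 0.57 [0.314 0.303 0.023] [230. 278.]
teaspoon 0.86 [ 0.375 -0.006  0.009] [330. 258.]
spice_jar 0.79 [ 0.33  -0.346  0.089] [446. 271.]
tea_box 0.62 [0.739 0.237 0.075] [254. 141.]
scene [1.29043344 0.64223619 0.78627472] 447.69844326469024
comparator 0.55 [ 0.512 -0.248  0.037] [246. 160.]
pale 0.75 [0.525 0.117 0.04 ] [339. 208.]
dark 0.84 [0.5   0.436 0.04 ] [454. 256.]
dark 0.82 [0.542 0.306 0.044] [397. 241.]
dark 0.6 [0.681 0.339 0.041] [378. 282.]
dark 0.56 [0.56  0.406 0.039] [431. 265.]
sample 0.7 [0.566 0.218 0.04 ] [362. 232.]
sample 0.65 [ 0.346 -0.338  0.051] [26
[... 413 characters left out ...]

{'time': 1.2, 'qpos': array([ 1.19700615e+00,  2.86283893e-01,  1.57671905e+00,  1.34855842e-05,
        1.27859646e+00, -1.49964345e-01]), 'dq': array([-0.00105907,  0.00033924, -0.00022564, -0.00069779,  0.00015338,
       -0.00230101]), 'joint_efforts': array([ 2.33304900e-04, -4.05992460e+01, -2.92926818e+01, -1.97771074e-04,
        8.95852791e-04, -7.07797895e-06]), 'eef_pos': array([0.14976129, 0.6581556 , 0.25332528]), 'tcp_rot': array([ 1.11681382e-01,  9.93744066e-01, -1.59056686e-06, -7.11121623e-06]), 'contact_force': array([-0.20646628, -0.31037133,  0.91571125]), 'wrist_torque': array([-0.02567364,  0.02885744, -0.02872931]), 'finger_force': 0.0, 'opening': 1.0011456857051368}
```

Run:
```python
import cv2
t=cv2.imread("pics/top0.png");s=cv2.imread("pics/scene0.png")
cv2.imwrite("pics/t1.png",cv2.resize(t[120:300,180:480],(800,480),interpolation=cv2.INTER_CUBIC))
cv2.imwrite("pics/s1.png",cv2.resize(s[80:305,190:490],(800,600),interpolation=cv2.INTER_CUBIC))
```

```text
(no output)
```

View pics/t1.png

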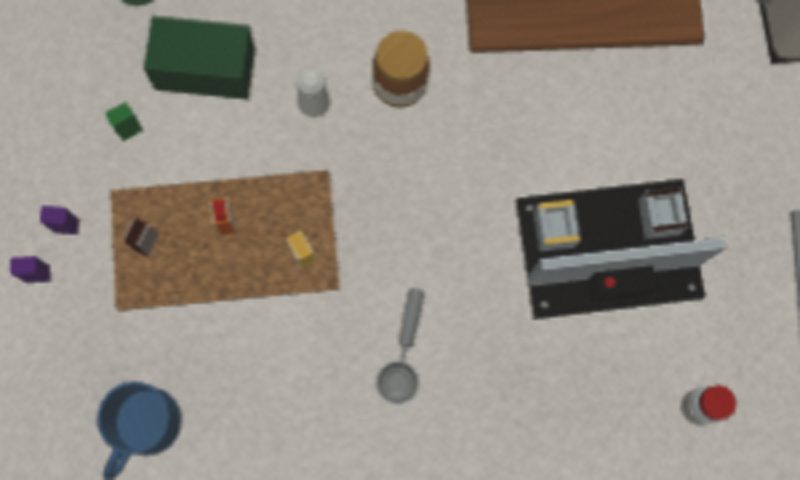

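View pics/s1.png

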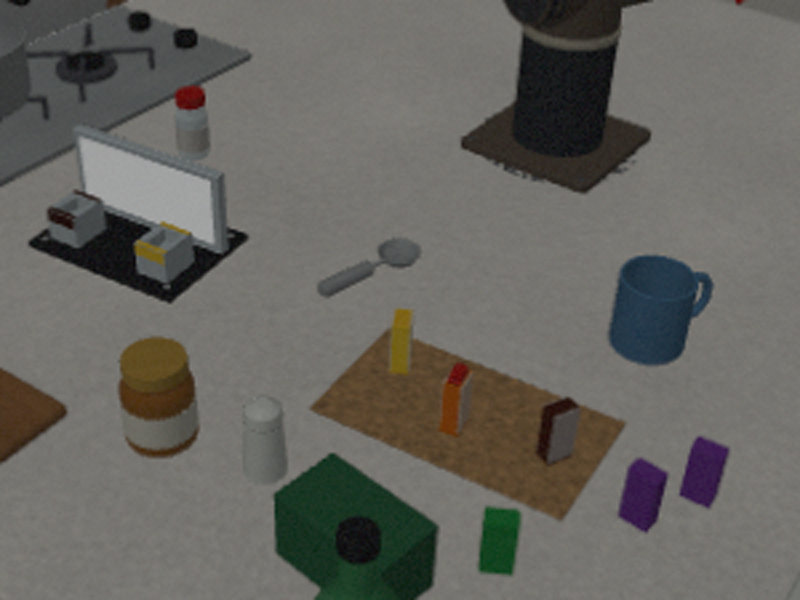

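```bash
cat >> h.py <<'E'
from scipy.optimize import minimize
def shots(n,k=3):
    ps=[ctrl.read_camera(n) for _ in range(k)]
    p=dict(ps[-1]); p["color"]=np.mean([q["color"].astype(float) for q in ps],0); grads(p); return p
def grads(p):
    g=cv2.GaussianBlur(p["color"].astype(np.float32),(0,0),0.8)
    p["gx"]=cv2.Sobel(g,cv2.CV_32F,1,0);p["gy"]=cv2.Sobel(g,cv2.CV_32F,0,1)
def rect(x0,x1,y0,y1,z):
    c=[(x0,y0,z),(x1,y0,z),(x1,y1,z),(x0,y1,z)];return [(c[i],c[(i+1)%4]) for i in range(4)]
def place(pts,q):
    c,s=np.cos(q[2]),np.sin(q[2]);pts=np.array(pts,float)
    return np.c_[c*pts[:,0]-s*pts[:,1]+q[0],s*pts[:,0]+c*pts[:,1]+q[1],pts[:,2]]
def edgescore(p,A,B,n=15):   # world endpoints
    a,b=w2p(p,A),w2p(p,B);t=np.linspace(.08,.92,n)[None,:,None]
    P=(a[:,None]*(1-t)+b[:,None]*t);d=b-a;L=np.linalg.norm(d,axis=1);N=np.c_[-d[:,1],d[:,0]]/np.maximum(L,1e-6)[:,None]
    m=P.reshape(1,-1,2).astype(np.float32)
    gx=cv2.remap(p["gx"],m,None,cv2.INTER_LINEAR)[0].reshape(len(A),n,3);gy=cv2.remap(p["gy"],m,None,cv2.INTER_LINEAR)[0].reshape(len(A),n,3)
    s=np.abs(gx*N[:,None,:1]+gy*N[:,None,1:]).max(2)
    return np.sum(np.minimum(s,160).mean(1)*L)/L.sum()
def boxedges(p,q,hx,hy,z0,z1):   # edges of faces seen by the camera
    E=np.array(p["extrinsics"]);c=-E[:3,:3].T@E[:3,3]
    C=place([(sx*hx,sy*hy,z) for z in(z0,z1) for sx,sy in((-1,-1),(1,-1),(1,1),(-1,1))],q)
    F=[(4,5,6,7),(0,1,5,4),(1,2,6,5),(2,3,7,6),(3,0,4,7)];m=C.mean(0);e=set()
    for f in F:
        fc=C[list(f)].mean(0);nrm=np.cross(C[f[1]]-C[f[0]],C[f[2]]-C[f[1]]);nrm*=np.sign(nrm@(fc-m))
        if nrm@(c-fc)>0: e|={tuple(sorted((f[i],f[(i+1)%4]))) for i in range(4)}
    e=list(e);return C[[i for i,_ in e]],C[[j for _,j in e]]
def cellscore(ps,q,z=.004): return sum(edgescore(p,*boxedges(p,q,.015,.010,z,z+.06)) for p in ps)
CE=rect(-.075,.075,-.105,.105,.008)+rect(-.036,-.022,-.105,.105,.112)
for s in(1,-1): CE+=rect(.005,.055,s*.065-.021,s*.065+.021,.048)+rect(.013,.047,s*.065-.012,s*.065+.012,.048)
def compscore(ps,q): 
    A=place([a for a,b in CE],q);B=place([b for a,b in CE],q);return sum(edgescore(p,A,B) for p in ps)
def fit(f,ps,q0s):
    best=None
    for q0 in q0s:
        q0=np.array(q0,float)
        r=minimize(lambda d:-f(ps,q0+d*[.004,.004,.07]),[0,0,0],method="Nelder-Mead",options=dict(initial_simplex=[[0,0,0],[1,0,0],[0,1,0],[0,0,1]],xatol=.01,fatol=.01))
        if best is None or r.fun<best[0]: best=(r.fun,q0+r.x*[.004,.004,.07])
    return best
E
python3 - <<'E'
from h import *
import pickle
T=shots("top");S=shots("scene");pickle.dump((T,S),open("init.pkl","wb"))
sets={"top":[T],"scene":[S],"both":[T,S]}
f=lambda u,v,z:p2w(T,[[u/2.6667+180,v/2.6667+120]],z)[0]
cs=[f(517,198,.008),f(684,180,.008),f(704,297,.008),f(535,318,.008)];c=np.mean(cs,0);print(np.round(cs,3),c.round(3))
yaw=np.arctan2(*( (cs[1]-cs[0])[[0]][0],-(cs[1]-cs[0])[1]))
print("yaw",np.degrees(yaw))
for n,ps in sets.items():
    b=fit(compscore,ps,[(c[0]+dx,c[1]+dy,yaw) for dx in(-.003,.003) for dy in(-.003,.003)]);print("comp",n,b[0].round(1),b[1].round(4),np.degrees(b[1][2]).round(1))
for nm,(u,v,z) in dict(pale=(298,241,.064),dark=(141,230,.064),sample=(222,216,.064)).items():
    x=f(u,v,z);print(nm,x.round(3))
    for n,ps in sets.items():
        b=fit(cellscore,ps,[(x[0]+dx,x[1]+dy,a) for dx in(-.004,.004) for dy in(-.004,.004) for a in np.radians(np.arange(-55,56,11))]);print(nm,n,b[0].round(1),b[1].round(4),np.degrees(b[1][2]).round(1))
E
```

```text
[[ 0.582 -0.15   0.008]
 [ 0.605 -0.357  0.008]
 [ 0.46  -0.372  0.008]
 [ 0.435 -0.167  0.008]] [ 0.52  -0.262  0.008]
yaw 6.337357706286001
comp top -137.3 [ 0.5223 -0.2591  0.1084] 6.2
comp scene -88.9 [ 0.5358 -0.2524  0.1167] 6.7
comp both -203.5 [ 0.5245 -0.2574  0.1312] 7.5
pale [0.517 0.112 0.064]
pale top -106.9 [0.5136 0.1117 0.5235] 30.0
pale scene -100.8 [0.5158 0.1134 0.4777] 27.4
pale both -206.3 [0.5143 0.1123 0.4735] 27.1
dark [0.53  0.295 0.064]
dark top -109.9 [ 0.5272  0.3021 -0.5877] -33.7
dark scene -98.8 [ 0.5289  0.304  -0.4807] -27.5
dark both -206.2 [ 0.5282  0.3037 -0.4895] -28.0
sample [0.546 0.201 0.064]
sample top -78.8 [0.5518 0.2096 0.3884] 22.3
sample scene -81.0 [0.5559 0.2006 0.5017] 28.7
sample both -143.1 [0.5533 0.2039 0.5622] 32.2
```

Run:
```python
from h import *
import pickle
T,S=pickle.load(open("init.pkl","rb"))
def crop(p,segs,cx,cy,w,h,k):
    M=np.float32([[k,0,-k*(cx-w/2)],[0,k,-k*(cy-h/2)]])
    im=cv2.warpAffine(np.clip(p["color"][:,:,::-1]*1.4,0,255).astype(np.uint8),M,(int(w*k),int(h*k)),flags=cv2.INTER_CUBIC)
    for A,B,col in segs:
        for a,b in zip(w2p(p,A),w2p(p,B)): cv2.line(im,*[tuple(int(round(v)) for v in M[:,:2]@q+M[:,2]) for q in(a,b)],col,1,cv2.LINE_AA)
    return im
def cs(q): return [(place([a for a,b in CE],q),place([b for a,b in CE],q),(0,255,0))]
q=[.5223,-.2591,.1084]
a=crop(T,cs(q),405,210,80,60,5);b=crop(S,cs(q),245,155,100,75,4)
qs=[.5533,.2039,.35]
st=lambda p,q:[(*boxedges(p,q,.015,.01,.004,.064),(0,255,0)),(*boxedges(p,q,.0115,.0065,.064,.074),(255,255,0))]
c=crop(T,st(T,qs),264,200,40,30,10);d=crop(S,st(S,qs),362,230,40,30,10)
b=b[:300]; cv2.imwrite("pics/ov1.png",np.vstack([np.hstack([a,b]),np.hstack([c,d])]))
```

```text
(no output)
```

View pics/ov1.png

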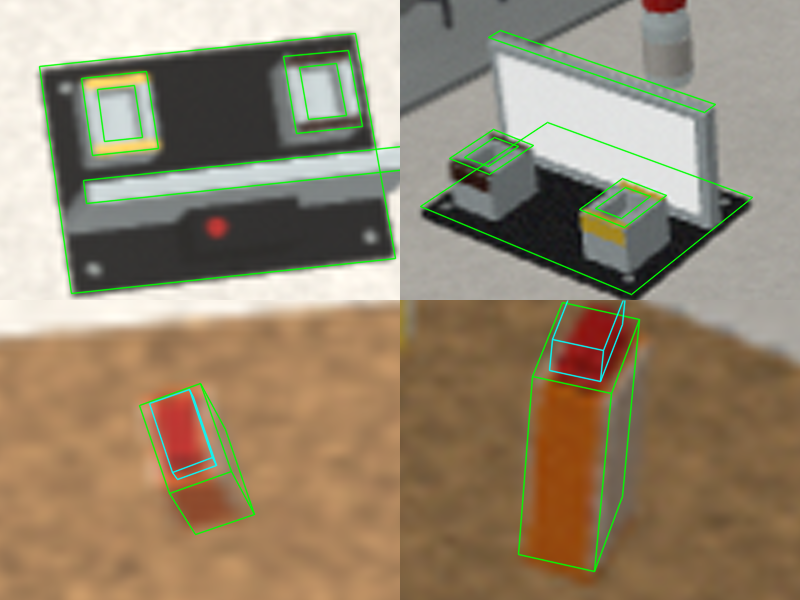

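Top/scene pictures: mat cells are pale (full top px 292,211), sample with red stopper (263,200), dark brown (232,207). Possible confusions: green block (226,165), two purple blocks (202,202) and (191,221), spice jar with red lid (448,271). I choose the three on the mat. The comparator overlay fits; the sample's yaw still needs refining.

```bash
cat >> h.py <<'E'
def goto(x,y,z,deg):
    s=ctrl.get_state();M=R.from_quat(s["tcp_rot"]);p=np.array(s["eef_pos"])
    a=np.radians(deg);T=R.from_matrix(np.array([[-np.cos(a),-np.sin(a),0],[-np.sin(a),np.cos(a),0],[0,0,-1]]).T)
    print("rot",np.degrees((M.inv()*T).as_rotvec()).round(2),"shift",(M.inv().apply(np.array([x,y,z])-p)*1000).round(1),"t",s["time"],"open",round(s["opening"],3),"F",np.round(s["contact_force"],1))
E
python3 - <<'E'
from h import *
import pickle
T,S=pickle.load(open("init.pkl","rb"))
def ss(ps,q): return cellscore(ps,q)+sum(1.0*edgescore(p,*boxedges(p,q,.0115,.0065,.064,.074)) for p in ps)
for n,ps in dict(top=[T],scene=[S],both=[T,S]).items():
    b=fit(ss,ps,[(x,y,a) for x in(.55,.556) for y in (.201,.205,.209) for a in np.radians([0,5,10,15,20,25])]);print(n,b[0],b[1].round(4),np.degrees(b[1][2]))
goto(.5145,.1125,.15,28)
E
```

```text
top -178.86829256118403 [0.552  0.2051 0.2567] 14.705787827789013
scene -169.71184988777867 [0.5555 0.2085 0.3018] 17.29319314885524
both -338.59525026477024 [0.5528 0.2064 0.3395] 19.454718230445373
rot [  0.     0.   -40.82] shift [-476.7 -451.1  103.3] t 1.5 open 1.004 F [ 0.3  0.7 -0.9]
```

Units first: shifts go in shares of 75 cm and turns go in shares of 60 degrees. So -476.7 mm / 750 = -0.6356, -451.1 mm / 750 = -0.6015, -40.8 degrees / 60 = -0.68.

Request:
{"api": "send_rows", "payload": {
  "rows": "0 0 -0.68 -0.6356 -0.6015 0.08 0.4;0 0 -0.68 -0.6356 -0.6015 0.08 0.4;0 0 -0.68 -0.6356 -0.6015 0.08 0.4;0 0 -0.68 -0.6356 -0.6015 0.08 0.4;0 0 -0.68 -0.6356 -0.6015 0.08 0.4;0 0 -0.68 -0.6356 -0.6015 0.08 0.4;0 0 -0.68 -0.6356 -0.6015 0.08 0.4;0 0 -0.68 -0.6356 -0.6015 0.08 0.4",
  "grip_force": 30
}}

```text
time: 2.5
eef_pos: [0.4254, 0.2455, 0.2085]
tcp_rot: [-0.242, 0.97, 0.0, 0.001]
contact_force: [0.5, 0.6, 0.2]
opening: 0.701
finger_force: 0.0
```

```bash
python3 -c "
from h import *
goto(.5145,.1125,.15,28)"
```

```text
rot [-0.01  0.08 -0.02] shift [ -16.1 -159.2   58.6] t 2.5 open 0.701 F [0.5 0.6 0.2]
```

In the tool's units: -159 mm / 750 = -0.212, 58 mm / 750 = 0.0773.

Request:
{"api": "send_rows", "payload": {
  "rows": "0 0 0 -0.0213 -0.212 0.0773 0.4;0 0 0 -0.0213 -0.212 0.0773 0.4;0 0 0 -0.0213 -0.212 0.0773 0.4;0 0 0 -0.0213 -0.212 0.0773 0.4;0 0 0 -0.0213 -0.212 0.0773 0.4"
}}

```text
time: 3.12
eef_pos: [0.5131, 0.1146, 0.1504]
tcp_rot: [-0.242, 0.97, 0.0, 0.0]
contact_force: [1.1, 0.6, 0.7]
opening: 0.7
finger_force: 0.0
```

```bash
python3 -c "
from h import *
goto(.5145,.1125,.053,28)"
```

```text
rot [ 0.02  0.01 -0.04] shift [-0.2 -2.6 97.4] t 3.125 open 0.7 F [1.1 0.6 0.7]
```

In the tool's units: 98 mm / 750 = 0.1307, 50 mm / 750 = 0.0667.

Request:
{"api": "send_rows", "payload": {
  "rows": "0 0 0 0 -0.0033 0.0667 0.4;0 0 0 0 -0.0033 0.1307 0.4;0 0 0 0 -0.0033 0.1307 0.4;0 0 0 0 -0.0033 0.1307 -0.6;0 0 0 0 -0.0033 0.1307 -0.8;0 0 0 0 -0.0033 0.1307 -0.8;0 0 0 0 -0.0033 0.1307 -0.8;0 0 0 0 -0.0033 0.1307 -0.8"
}}

```text
time: 4.12
eef_pos: [0.5163, 0.1125, 0.055]
tcp_rot: [-0.242, 0.97, -0.0, 0.002]
contact_force: [-0.5, 1.4, 7.3]
opening: 0.228
finger_force: 35.1
```

```bash
python3 -c "
from h import *
s=ctrl.get_state();print(s['opening'],s['finger_force'],s['contact_force'],s['eef_pos'])
S=shots('scene',2)
im=S['color'][170:245,290:390,::-1];cv2.imwrite('pics/g1.png',cv2.resize(im,(800,600),interpolation=cv2.INTER_CUBIC))"
```

```text
0.22844909464923674 35.092613697052 [-0.49076099  1.40117405  7.30071244] [0.516344   0.11250261 0.05495899][ WARN:0@2.014] global loadsave.cpp:1063 imwrite_ Unsupported depth image for selected encoder is fallbacked to CV_8U.
```

View pics/g1.png

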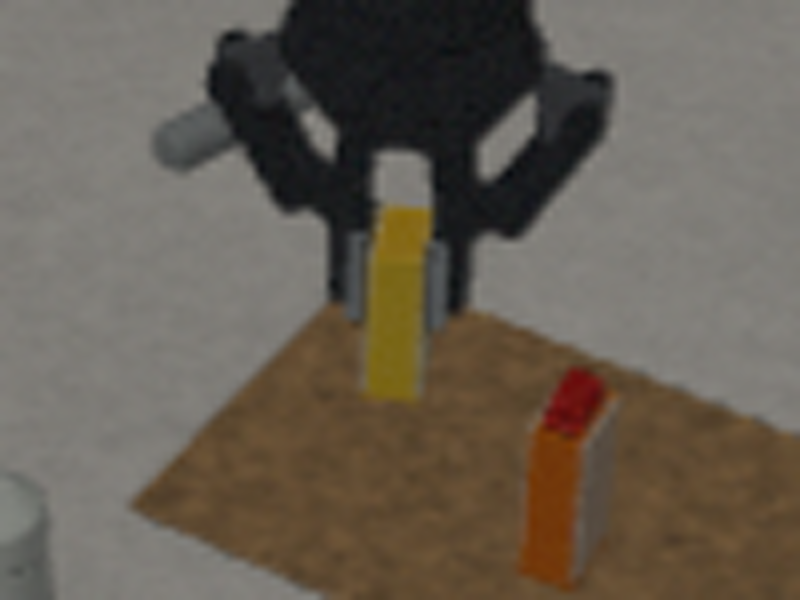

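In the tool's units: -140 mm / 750 = -0.1867, -100 mm / 750 = -0.1333.

Request:
{"api": "send_rows", "payload": {
  "rows": "0 0 0 0 0 -0.0667 -0.8;0 0 0 0 0 -0.1333 -0.8;0 0 0 0 0 -0.1867 -0.8;0 0 0 0 0 -0.1867 -0.8"
}}

```text
time: 4.72
eef_pos: [0.517, 0.1122, 0.1973]
tcp_rot: [-0.242, 0.97, -0.001, 0.005]
contact_force: [-1.5, -0.4, -1.7]
opening: 0.229
finger_force: 34.1
```

```bash
python3 -c "
from h import *
q=[.5223,-.2591,.1084]
print(place([(.03,.065,.03),(.03,-.065,.03),(.03,0,.06)],q))
P=place([(.03,.065,.03)],q)[0]
goto(P[0],P[1],.16,6.2)"
```

```text
[[ 0.54509171 -0.19123588  0.03      ]
 [ 0.55915612 -0.32047285  0.03      ]
 [ 0.55212391 -0.25585437  0.06      ]]
rot [-0.16  0.56 21.78] shift [ 117.8 -281.    37.6] t 4.725 open 0.229 F [-1.5 -0.4 -1.7]
```

In the tool's units: -281 mm / 750 = -0.3747, 117.8 mm / 750 = 0.1571, 21.8 degrees / 60 = 0.3633.

Request:
{"api": "send_rows", "payload": {
  "rows": "0 0.0067 0.3633 0.1571 -0.3747 0.0067 -0.8;0 0.0067 0.3633 0.1571 -0.3747 0.0067 -0.8;0 0.0067 0.3633 0.1571 -0.3747 0.0067 -0.8;0 0.0067 0.3633 0.1571 -0.3747 0.0067 -0.8;0 0.0067 0.3633 0.1571 -0.3747 0.0067 -0.8;0 0.0067 0.3633 0.1571 -0.3747 0.0267 -0.8;0 0.0067 0.3633 0.1571 -0.3747 0.0507 -0.8;0 0.0067 0.3633 0.1571 -0.3747 0.0507 -0.8"
}}

```text
time: 5.72
eef_pos: [0.5402, -0.1889, 0.1505]
tcp_rot: [-0.055, 0.998, 0.001, -0.006]
contact_force: [0.8, 0.4, -1.4]
opening: 0.226
finger_force: 34.1
```

```bash
cat > see.py <<'E'
from h import *
import pickle,sys
# measured: comparator refit (visible edges), held cell fit near the TCP
s=ctrl.get_state();M=R.from_quat(s["tcp_rot"]);p=np.array(s["eef_pos"])
print("tcp",p.round(4),"yaw",np.degrees(np.arctan2(*(M.apply([0,1,0])[:2]*[-1,1]))).round(2),"tilt",M.apply([0,0,1]).round(4))
T=shots("top",2);S=shots("scene",2);pickle.dump((T,S),open("now.pkl","wb"))
q0=np.array([.5223,-.2591,.1084])
yaw=np.arctan2(-M.apply([0,1,0])[0],M.apply([0,1,0])[1])
z=p[2]-.051
for n,ps in dict(top=[T],scene=[S],both=[T,S]).items():
    g=lambda ps,v:cellscore(ps,(v[0],v[1],yaw),z+(v[2])*.05)   # v[2]*.05 = height error
    b=fit(g,ps,[(p[0]+a,p[1]+c,0) for a in(-.004,0,.004) for c in (-.003,.003)])[1]
    d=np.array([b[0],b[1],z+b[2]*.05])-p
    print(n,"cell-tcp world",(d*1000).round(1),"in cell axes",(R.from_rotvec([0,0,-yaw]).apply(d)*1000).round(1))
E
python3 see.py
python3 - <<'E'
from h import *
import pickle
T,S=pickle.load(open("now.pkl","rb"))
im=[]
for p,cx,cy in((T,391,195),(S,281,155)):
    k=8;M=np.float32([[k,0,-k*(cx-25)],[0,k,-k*(cy-37)]])
    I=cv2.warpAffine(np.clip(p["color"][:,:,::-1]*1.3,0,255).astype(np.uint8),M,(400,592),flags=cv2.INTER_CUBIC)
    q=[.5223,-.2591,.1084]
    for a,b in CE:
        a,b=w2p(p,place([a],q))[0],w2p(p,place([b],q))[0]
        cv2.line(I,*[tuple(int(round(v)) for v in M[:,:2]@w+M[:,2]) for w in(a,b)],(0,255,0),1,cv2.LINE_AA)
    im.append(I)
cv2.imwrite("pics/pl1.png",np.hstack(im))
E
```

```text
tcp [ 0.5402 -0.1889  0.1505] yaw 6.26 tilt [-0.0127  0.0016 -0.9999]
top cell-tcp world [  23.  -116.1    0.9] in cell axes [  10.2 -117.9    0.9]
scene cell-tcp world [ -0.6  -0.9 -46.3] in cell axes [ -0.7  -0.8 -46.3]
both cell-tcp world [  4.5   4.7 -42.3] in cell axes [  5.    4.2 -42.3]
```

View pics/pl1.png

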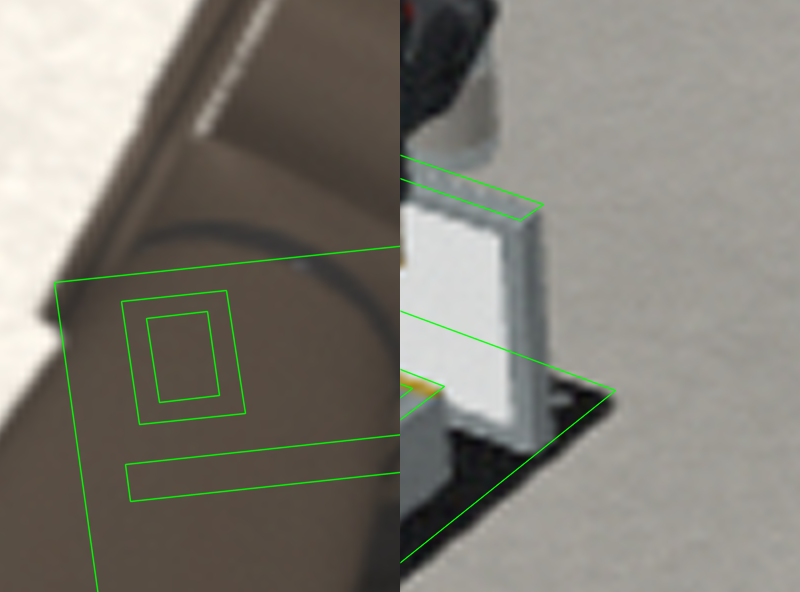

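```bash
cat >> h.py <<'E'
def V(L): return L
SE=[((.075,-.105,.008),(.075,.105,.008)),((.075,.105,.008),(-.02,.105,.008)),((-.022,-.105,.112),(-.022,.105,.112)),((-.022,.105,.112),(-.022,.105,.008)),((-.022,-.105,.112),(-.022,-.105,.02)),((-.036,.105,.112),(-.036,-.105,.112))]
for s_ in(1,-1):
    y=s_*.065
    SE+=rect(.005,.055,y-.021,y+.021,.048)+rect(.013,.047,y-.012,y+.012,.048)
    SE+=[((.055,y-.021,.048),(.055,y-.021,.01)),((.055,y+.021,.048),(.055,y+.021,.01)),((.005,y+.021,.048),(.005,y+.021,.01))]
def compS(ps,q):
    A=place([a for a,b in SE],q);B=place([b for a,b in SE],q);return sum(edgescore(p,A,B) for p in ps)
def held(S,z,yaw,p):
    g=lambda ps,v:cellscore(ps,(v[0],v[1],yaw),z)
    return fit(g,[S],[(p[0]+a,p[1]+c,0) for a in(-.004,0,.004) for c in(-.004,0,.004)])
E
python3 - <<'E'
from h import *
import pickle
T0,S0=pickle.load(open("init.pkl","rb"));T,S=pickle.load(open("now.pkl","rb"))
for a in (0,4.5,6.2,8):
    b=fit(lambda ps,v:compS(ps,(v[0],v[1],np.radians(a) if a else v[2])),[S0],[(.5223+x,-.2591+y,.1084) for x in(-.003,0,.003,.006) for y in(-.003,0,.003)]);print("comp scene",a,b[0].round(2),b[1].round(4))
b=fit(compS,[T0,S0],[(.5223+x,-.2591+y,.1084) for x in(-.003,0,.003,.006) for y in(-.003,0,.003)]);print("both",b[1].round(4))
p=ctrl.get_state()["eef_pos"]
for dz in(.047,.049,.051,.053):
    b=held(S,p[2]-dz,np.radians(6.3),p);print(dz,b[0].round(2),((b[1][:2]-p[:2])*1000).round(2))
E
```

```text
comp scene 0 -97.31 [ 0.5311 -0.2489  0.0619]
comp scene 4.5 -95.69 [ 0.5306 -0.2499 -0.0049]
comp scene 6.2 -91.55 [ 0.5335 -0.2504 -0.0584]
comp scene 8 -89.96 [ 0.5343 -0.2527  0.0253]
both [ 0.5223 -0.2564  0.0964]
0.047 -122.69 [1.2  5.18]
0.049 -122.66 [-1.42  2.28]
0.051 -122.63 [-3.69 -0.19]
0.053 -122.6 [-5.99 -2.68]
```

Run:
```python
from h import *
import pickle
T0,S0=pickle.load(open("init.pkl","rb"))
im=[]
for p,q,cx,cy in((S0,[.5262,-.2560,.1084],245,155),(S0,[.5308,-.2494,.09],245,155),(T0,[.5223,-.2591,.1084],405,205),(T0,[.5235,-.2564,.0964],405,205)):
    k=5 if p is S0 else 5.2;M=np.float32([[k,0,-k*(cx-40)],[0,k,-k*(cy-30)]])
    I=cv2.warpAffine(np.clip(p["color"][:,:,::-1]*1.4,0,255).astype(np.uint8),M,(400,300),flags=cv2.INTER_CUBIC)
    for a,b in SE:
        a,b=w2p(p,place([a],q))[0],w2p(p,place([b],q))[0]
        cv2.line(I,*[tuple(int(round(v*8)) for v in M[:,:2]@w+M[:,2]) for w in(a,b)],(0,255,0),1,cv2.LINE_AA,3)
    im.append(I)
cv2.imwrite("pics/cmp.png",np.vstack([np.hstack(im[:2]),np.hstack(im[2:])]))
```

```text
(no output)
```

View pics/cmp.png

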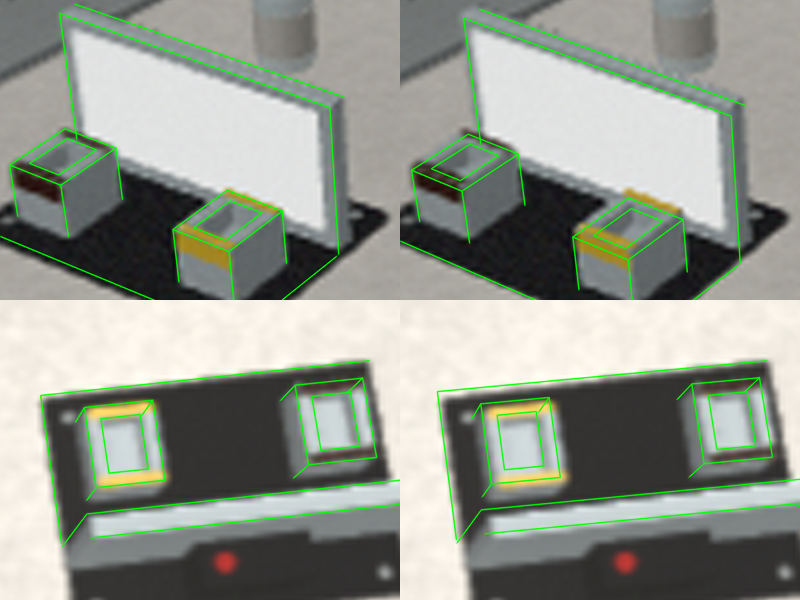

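Run:
```python
from h import *
goto(.5505,-.190,.108,6.2)
```

```text
rot [-0.11 -0.34  0.07] shift [-8.2 -0.4 46.7] t 5.925 open 0.228 F [-0.1 -0.1 -0.2]
```

In the tool's units: 46 mm / 750 = 0.0613, -8.2 mm / 750 = -0.0109, -0.3 degrees / 60 = -0.005.

Request:
{"api": "send_rows", "payload": {
  "rows": "0 -0.005 0 -0.0109 -0.0005 0.0267 -0.8;0 -0.005 0 -0.0109 -0.0005 0.0533 -0.8;0 -0.005 0 -0.0109 -0.0005 0.0613 -0.8;0 -0.005 0 -0.0109 -0.0005 0.0613 -0.8;0 -0.005 0 -0.0109 -0.0005 0.0613 -0.8;0 -0.005 0 -0.0109 -0.0005 0.0613 -0.8"
}}

```text
time: 6.68
eef_pos: [0.5505, -0.1912, 0.109]
tcp_rot: [-0.054, 0.999, -0.001, -0.0]
contact_force: [0.3, 0.7, 0.3]
opening: 0.228
finger_force: 34.1
```

```bash
cat >> h.py <<'E'
PE=[e for e in SE if abs(abs(e[0][1])-.065)<.03 and .0<e[0][0]<.06]
def postS(ps,q,side=0):
    L=[e for e in PE if side==0 or np.sign(e[0][1])==side]
    return sum(edgescore(p,place([a for a,b in L],q),place([b for a,b in L],q)) for p in ps)
YAW=np.radians(6.2)
def fitpost(S,side=0): return fit(lambda ps,v:postS(ps,(v[0],v[1],YAW),side),[S],[(.5262+x,-.256+y,0) for x in(-.003,0,.003) for y in(-.003,0,.003)])
E
cat > rel.py <<'E'
from h import *
import pickle
s=ctrl.get_state();M=R.from_quat(s["tcp_rot"]);p=np.array(s["eef_pos"])
yw=np.arctan2(-M.apply([0,1,0])[0],M.apply([0,1,0])[1])
print("tcp",p.round(4),"yaw",np.degrees(yw).round(2),"tilt",M.apply([0,0,1])[:2].round(4))
S=shots("scene",3);pickle.dump(S,open("nowS.pkl","wb"));T0,S0=pickle.load(open("init.pkl","rb"))
for sd in(0,1,-1): b=fitpost(S0,sd);print("post",sd,b[0].round(1),b[1][:2].round(4))
for dz in(.049,.051,.053):
    b=held(S,p[2]-dz,yw,p);d=b[1][:2]-p[:2];c,s_=np.cos(yw),np.sin(yw)
    print("cell dz",dz,b[0].round(1),b[1][:2].round(4),"rel tcp cell axes",np.round([1000*(c*d[0]+s_*d[1]),1000*(-s_*d[0]+c*d[1])],1))
E
python3 rel.py
```

```text
tcp [ 0.5505 -0.1912  0.109 ] yaw 6.17 tilt [-0.0001 -0.0023]
post 0 -100.5 [ 0.5209 -0.2594]
post 1 -109.2 [ 0.5196 -0.261 ]
post -1 -92.9 [ 0.5212 -0.2589]
cell dz 0.049 -115.2 [ 0.5529 -0.1862] rel tcp cell axes [2.9 4.7]
cell dz 0.051 -115.0 [ 0.551  -0.1884] rel tcp cell axes [0.8 2.7]
cell dz 0.053 -115.0 [ 0.5496 -0.1901] rel tcp cell axes [-0.8  1.2]
```

Run:
```python
from h import *
import pickle
S=pickle.load(open("nowS.pkl","rb"));_,S0=pickle.load(open("init.pkl","rb"))
im=[]
for p,fl in((S0,0),(S,1)):
    q=[.5262,-.2560,.1084];cx,cy=281,158;k=14
    M=np.float32([[k,0,-k*(cx-14)],[0,k,-k*(cy-21)]])
    I=cv2.warpAffine(np.clip(p["color"][:,:,::-1]*1.4,0,255).astype(np.uint8),M,(392,588),flags=cv2.INTER_CUBIC)
    segs=[(*[place([v],q) for v in e],(0,255,0)) for e in PE]
    if fl:
        A,B=boxedges(p,(.551,-.1884,.1077),.015,.010,.058,.118);segs+=[(a[None],b[None],(255,0,255)) for a,b in zip(A,B)]
    for a,b,c in segs:
        cv2.line(I,*[tuple(int(round(v*8)) for v in M[:,:2]@w2p(p,w)[0]+M[:,2]) for w in(a,b)],c,1,cv2.LINE_AA,3)
    im.append(I)
cv2.imwrite("pics/post.png",np.hstack(im))
```

```text
(no output)
```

View pics/post.png

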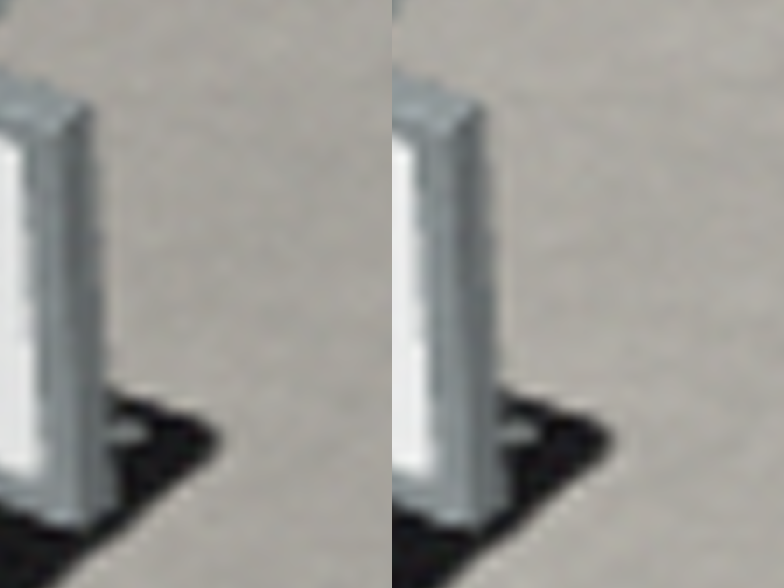

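```bash
cat > ov.py <<'E'
from h import *
def ov(p,q,cell,cx,cy,k=14,w=392,h=588):   # overlay posts at q and a cell (x,y,yaw,z)
    M=np.float32([[k,0,w/2-k*cx],[0,k,h/2-k*cy]])
    I=cv2.warpAffine(np.clip(p["color"][:,:,::-1]*1.4,0,255).astype(np.uint8),M,(w,h),flags=cv2.INTER_CUBIC)
    segs=[(*[place([v],q) for v in e],(0,255,0)) for e in PE]
    if cell is not None:
        A,B=boxedges(p,cell[:3],.015,.010,cell[3],cell[3]+.06);segs+=[(a[None],b[None],(255,0,255)) for a,b in zip(A,B)]
    for a,b,c in segs:
        cv2.line(I,*[tuple(int(round(v*8)) for v in M[:,:2]@w2p(p,u)[0]+M[:,2]) for u in(a,b)],c,1,cv2.LINE_AA,3)
    return I
E
python3 - <<'E'
from ov import *
import pickle
S=pickle.load(open("nowS.pkl","rb"));_,S0=pickle.load(open("init.pkl","rb"))
q=[.5262,-.2560,.1084]
c=w2p(S,[[.549,-.188,.06]])[0]
cv2.imwrite("pics/post2.png",np.hstack([ov(S0,q,None,*c),ov(S,q,(.551,-.1884,.1077,.058),*c)]))
E
```

```text
(no output)
```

View pics/post2.png

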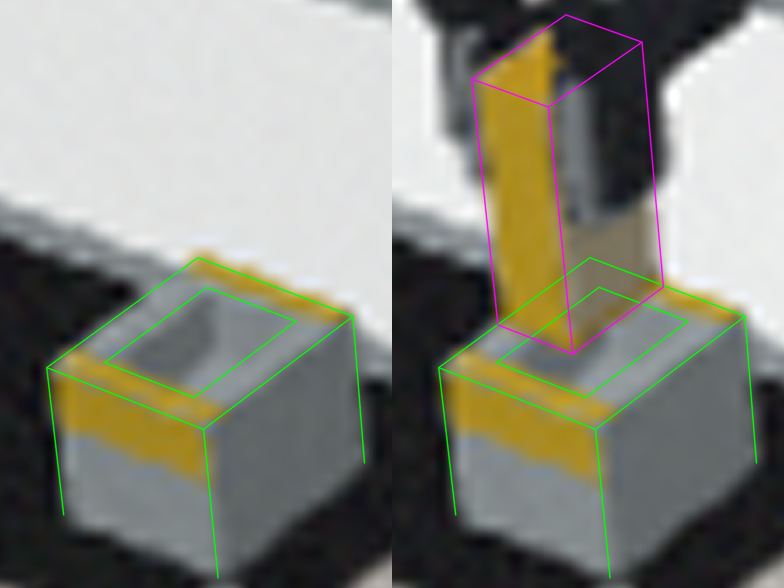

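Run:
```python
from h import *
import pickle
S=pickle.load(open("nowS.pkl","rb"))
P=place([(.03,.065,.048)],[.5262,-.2560,.1084])[0];u=w2p(S,P)[0]
for d in((.75,-.65),(.1,-.1)): print(p2w(S,[u+d],.048)[0]-P)
print(P)
goto(.5475,-.191,.100,6.2)
```

```text
[-3.83235844e-03 -7.32464786e-04  4.16333634e-17]
[-5.60010181e-04 -1.47770945e-04  4.16333634e-17]
[ 0.54899171 -0.18813588  0.048     ]
rot [-0.11 -0.05 -0.02] shift [2.8 0.4 8.6] t 6.825 open 0.226 F [ 0.2  1.1 -0.5]
```

In the tool's units: 13 mm / 750 = 0.0173, 4.5 mm / 750 = 0.006.

Request:
{"api": "send_rows", "payload": {
  "rows": "0 0 0 0.006 0 0 -0.8;0 0 0 0.006 0 0.0053 -0.8;0 0 0 0.006 0 0.0107 -0.8;0 0 0 0.006 0 0.0147 -0.8;0 0 0 0.006 0 0.0173 -0.8;0 0 0 0.006 0 0.0173 -0.8;0 0 0 0.006 0 0.0173 -0.8"
}}

```text
time: 7.7
eef_pos: [0.5457, -0.1914, 0.0951]
tcp_rot: [-0.054, 0.999, -0.001, -0.001]
contact_force: [-0.3, -0.1, -1.4]
opening: 0.227
finger_force: 34.1
```

In the tool's units: 12 mm / 750 = 0.016, 11 mm / 750 = 0.0147.

Request:
{"api": "send_rows", "payload": {
  "rows": "0 0 0 0 0 0.004 -0.8;0 0 0 0 0 0.008 -0.8;0 0 0 0 0 0.012 -0.8;0 0 0 0 0 0.0147 -0.8;0 0 0 0 0 0.016 -0.8;0 0 0 0 0 0.016 -0.8"
}}

```text
time: 8.45
eef_pos: [0.5456, -0.1914, 0.083]
tcp_rot: [-0.054, 0.999, -0.001, -0.001]
contact_force: [0.6, 0.0, -1.0]
opening: 0.23
finger_force: 34.1
```

In the tool's units: 2.5 mm / 750 = 0.0033, 2 mm / 750 = 0.0027.

Request:
{"api": "send_rows", "payload": {
  "rows": "0 0 0 0 0 0.0013 -0.8;0 0 0 0 0 0.0027 -0.8;0 0 0 0 0 0.0033 -0.8;0 0 0 0 0 0.0033 -0.8"
}}

```text
time: 8.95
eef_pos: [0.5457, -0.1915, 0.081]
tcp_rot: [-0.054, 0.999, -0.001, -0.001]
contact_force: [0.3, 1.8, 1.6]
opening: 0.227
finger_force: 34.4
```

In the tool's units: -110 mm / 750 = -0.1467, -80 mm / 750 = -0.1067.

Request:
{"api": "send_rows", "payload": {
  "rows": "0 0 0 0 0 0.0007 -0.8;0 0 0 0 0 0.0007 0;0 0 0 0 0 0 0;0 0 0 0 0 0 0;0 0 0 0 0 -0.04 0;0 0 0 0 0 -0.1067 0;0 0 0 0 0 -0.1467 0.4;0 0 0 0 0 -0.1467 0.4"
}}

```text
time: 9.95
eef_pos: [0.5473, -0.1922, 0.1939]
tcp_rot: [-0.054, 0.999, -0.003, 0.002]
contact_force: [-0.4, -0.5, -0.5]
opening: 0.699
finger_force: 0.0
```

Run:
```python
from h import *
goto(.5275,.3025,.19,-30)
```

```text
rot [-0.22  0.31 36.18] shift [-33.5 493.9   1.5] t 9.95 open 0.699 F [-0.4 -0.5 -0.5]
```

In the tool's units: 494.5 mm / 750 = 0.6593, -33 mm / 750 = -0.044, 35.2 degrees / 60 = 0.5867.

Request:
{"api": "send_rows", "payload": {
  "rows": "0 0 0.5867 -0.044 0.6593 0.0027 0.4;0 0 0.5867 -0.044 0.6593 0.0027 0.4;0 0 0.5867 -0.044 0.6593 0.0027 0.4;0 0 0.5867 -0.044 0.6593 0.0027 0.4;0 0 0.5867 -0.044 0.6593 0.0027 0.4;0 0 0.5867 -0.044 0.6593 0.0027 0.4;0 0 0.5867 -0.044 0.6593 0.0027 0.4;0 0 0.5867 -0.044 0.6593 0.0027 0.4"
}}

```text
time: 10.95
eef_pos: [0.5243, 0.2987, 0.1856]
tcp_rot: [0.251, 0.968, -0.002, -0.002]
contact_force: [1.1, -0.4, 0.6]
opening: 0.7
finger_force: 0.0
```

Request:
{"api": "send_rows", "payload": {
  "rows": "0 0 0 0 0 0 0.4;0 0 0 0 0 0 0.4;0 0 0 0 0 0 0.4"
}}

```text
time: 11.32
eef_pos: [0.5255, 0.2957, 0.1869]
tcp_rot: [0.251, 0.968, -0.001, -0.001]
contact_force: [-0.6, 0.6, 0.2]
opening: 0.698
finger_force: 0.0
```

Run:
```python
from h import *
import pickle
goto(.528,.303,.052,-29)
# check the placed pale and re-fit the sample
T=shots("top",2);S=shots("scene",2);pickle.dump((T,S),open("now.pkl","wb"))
p=np.array([.5457,-.1915])
for n,ps in dict(top=[T],scene=[S],both=[T,S]).items():
    b=fit(lambda ps,v:cellscore(ps,v,.03),ps,[(p[0]+a,p[1]+c,YAW) for a in(-.003,.003) for c in(-.003,.003)]);print(n,b[0].round(1),b[1].round(4))
    b=fit(lambda ps,v:cellscore(ps,(v[0],v[1],YAW),.03+v[2]*.05),ps,[(p[0]+a,p[1]+c,0) for a in(-.003,.003) for c in(-.003,.003)]);print(n,b[0].round(1),b[1][:2].round(4),"z",.03+b[1][2]*.05)
```

```text
rot [-0.2  -0.09 -0.12] shift [  1.2   8.1 134.9] t 11.325 open 0.698 F [-0.6  0.6  0.2]
top -139.1 [ 0.5454 -0.1926  0.1193]
top -139.0 [ 0.5453 -0.1924] z 0.030907399775348975
scene -121.6 [ 0.541  -0.1941  0.0753]
scene -121.3 [ 0.5416 -0.1938] z 0.03047238960180419
both -253.2 [ 0.5438 -0.1924  0.1062]
both -258.1 [ 0.544  -0.1916] z 0.03258705506194468
```

In the tool's units: 135 mm / 750 = 0.18, 100 mm / 750 = 0.1333.

Request:
{"api": "send_rows", "payload": {
  "rows": "0 0 0 0.0013 0.0107 0.08 0.4;0 0 0 0.0013 0.0107 0.1333 0.4;0 0 0 0.0013 0.0107 0.18 0.4;0 0 0 0.0013 0.0107 0.18 0.4;0 0 0 0.0013 0.0107 0.18 -0.6;0 0 0 0.0013 0.0107 0.18 -0.8;0 0 0 0.0013 0.0107 0.18 -0.8;0 0 0 0.0013 0.0107 0.18 -0.8"
}}

```text
time: 12.52
eef_pos: [0.53, 0.3049, 0.0554]
tcp_rot: [0.25, 0.968, 0.0, 0.001]
contact_force: [-0.4, -0.8, 6.6]
opening: 0.227
finger_force: 31.8
```

Request:
{"api": "send_rows", "payload": {
  "rows": "0 0 0 0 0 0 -0.8;0 0 0 0 0 0 -0.8;0 0 0 0 0 0 -0.8"
}}

```text
time: 12.9
eef_pos: [0.53, 0.3049, 0.0554]
tcp_rot: [0.25, 0.968, 0.0, 0.001]
contact_force: [-0.3, 0.2, 6.6]
opening: 0.23
finger_force: 31.8
```

In the tool's units: -145 mm / 750 = -0.1933, -100 mm / 750 = -0.1333.

Request:
{"api": "send_rows", "payload": {
  "rows": "0 0 0 0 0 -0.0667 -0.8;0 0 0 0 0 -0.1333 -0.8;0 0 0 0 0 -0.1933 -0.8;0 0 0 0 0 -0.1933 -0.8"
}}

```text
time: 13.4
eef_pos: [0.531, 0.3056, 0.2036]
tcp_rot: [0.25, 0.968, 0.002, 0.004]
contact_force: [0.5, -0.4, -1.4]
opening: 0.231
finger_force: 30.9
```

Run:
```python
from h import *
goto(.559,-.3208,.2,6.2)
```

```text
rot [  0.22   0.44 -35.21] shift [-328.3 -534.3    2.5] t 13.4 open 0.231 F [ 0.5 -0.4 -1.4]
```

In the tool's units: -534 mm / 750 = -0.712, -328 mm / 750 = -0.4373, -35.2 degrees / 60 = -0.5867.

Request:
{"api": "send_rows", "payload": {
  "rows": "0 0 -0.5867 -0.4373 -0.712 0 -0.8;0 0 -0.5867 -0.4373 -0.712 0 -0.8;0 0 -0.5867 -0.4373 -0.712 0 -0.8;0 0 -0.5867 -0.4373 -0.712 0 -0.8;0 0 -0.5867 -0.4373 -0.712 0 -0.8;0 0 -0.5867 -0.4373 -0.712 0 -0.8;0 0 -0.5867 -0.4373 -0.712 0 -0.8;0 0 -0.5867 -0.4373 -0.712 0 -0.8"
}}

```text
time: 14.4
eef_pos: [0.5492, -0.1834, 0.1967]
tcp_rot: [-0.054, 0.999, 0.0, -0.002]
contact_force: [0.9, -0.4, -1.1]
opening: 0.229
finger_force: 30.9
```

Run:
```python
from h import *
goto(.559,-.3208,.2,6.2)
```

```text
rot [ 0.03 -0.22 -0.03] shift [   5.  -137.7   -3.3] t 14.4 open 0.229 F [ 0.9 -0.4 -1.1]
```

In the tool's units: -137 mm / 750 = -0.1827, 5 mm / 750 = 0.0067.

Request:
{"api": "send_rows", "payload": {
  "rows": "0 0 0 0.0067 -0.1827 -0.004 -0.8;0 0 0 0.0067 -0.1827 -0.004 -0.8;0 0 0 0.0067 -0.1827 -0.004 -0.8;0 0 0 0.0067 -0.1827 -0.004 -0.8;0 0 0 0.0067 -0.1827 -0.004 -0.8;0 0 0 0.0067 -0.1827 -0.004 -0.8"
}}

```text
time: 15.15
eef_pos: [0.5603, -0.3168, 0.2016]
tcp_rot: [-0.055, 0.998, -0.0, -0.001]
contact_force: [-0.7, 0.2, -1.1]
opening: 0.228
finger_force: 30.8
```

Run:
```python
from h import *
goto(.559,-.3208,.109,6.2)
```

```text
rot [-0.03 -0.12  0.1 ] shift [ 1.5 -3.8 92.6] t 15.15 open 0.228 F [-0.7  0.2 -1.1]
```

In the tool's units: 92 mm / 750 = 0.1227, -3.8 mm / 750 = -0.0051.

Request:
{"api": "send_rows", "payload": {
  "rows": "0 0 0 0.002 -0.0051 0.06 -0.8;0 0 0 0.002 -0.0051 0.1067 -0.8;0 0 0 0.002 -0.0051 0.1227 -0.8;0 0 0 0.002 -0.0051 0.1227 -0.8;0 0 0 0.002 -0.0051 0.1227 -0.8;0 0 0 0.002 -0.0051 0.1227 -0.8"
}}

```text
time: 15.9
eef_pos: [0.5599, -0.3234, 0.1119]
tcp_rot: [-0.054, 0.999, -0.002, 0.001]
contact_force: [-0.3, -0.6, -0.9]
opening: 0.229
finger_force: 30.9
```

Run:
```python
from ov import *
import pickle
goto(.559,-.3208,.095,6.2)
s=ctrl.get_state();p=np.array(s["eef_pos"]);M=R.from_quat(s["tcp_rot"]);print(p,M.apply([0,0,1]))
S=shots("scene",3);pickle.dump(S,open("nowS.pkl","wb"))
b=held(S,p[2]-.0514,YAW,p);print(b[0],b[1][:2].round(4))
P=place([(.03,-.065,.048)],[.5223,-.2582,.1084])[0];c=w2p(S,P+[0,0,.015])[0]
q=[.5223,-.2582,.1084]
cv2.imwrite("pics/dk.png",np.hstack([ov(S,q,(*b[1][:2],YAW,p[2]-.0514),*c)]))
```

```text
rot [-0.22  0.05 -0.01] shift [ 0.7  2.7 16.9] t 15.9 open 0.229 F [-0.3 -0.6 -0.9]
[ 0.55992898 -0.32339727  0.11194703] [ 0.00130792 -0.00368103 -0.99999237]
-105.6814726357744 [ 0.563  -0.3194]
```

View pics/dk.png

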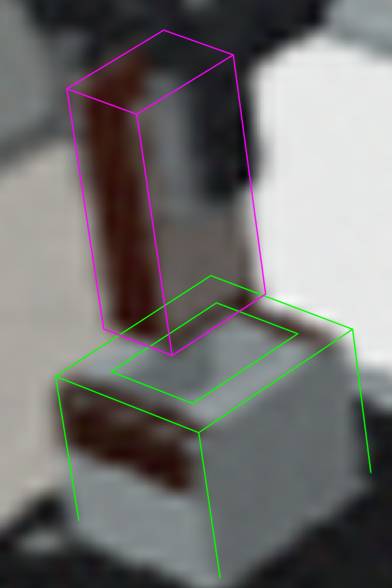

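In the tool's units: 16 mm / 750 = 0.0213, 15 mm / 750 = 0.02.

Request:
{"api": "send_rows", "payload": {
  "rows": "0 0 0 0.0009 0.0036 0.0027 -0.8;0 0 0 0.0009 0.0036 0.0053 -0.8;0 0 0 0.0009 0.0036 0.0093 -0.8;0 0 0 0.0009 0.0036 0.0133 -0.8;0 0 0 0.0009 0.0036 0.0173 -0.8;0 0 0 0.0009 0.0036 0.02 -0.8;0 0 0 0.0009 0.0036 0.0213 -0.8;0 0 0 0.0009 0.0036 0.0213 -0.8"
}}

```text
time: 17.05
eef_pos: [0.5584, -0.3202, 0.0939]
tcp_rot: [-0.054, 0.999, -0.001, -0.0]
contact_force: [2.1, 0.9, -1.2]
opening: 0.227
finger_force: 30.9
```

In the tool's units: 11.5 mm / 750 = 0.0153, 10 mm / 750 = 0.0133.

Request:
{"api": "send_rows", "payload": {
  "rows": "0 0 0 -0.0008 0 0.0027 -0.8;0 0 0 -0.0008 0 0.0067 -0.8;0 0 0 -0.0008 0 0.0107 -0.8;0 0 0 -0.0008 0 0.0133 -0.8;0 0 0 -0.0008 0 0.0153 -0.8;0 0 0 -0.0008 0 0.0153 -0.8"
}}

```text
time: 17.8
eef_pos: [0.5585, -0.3201, 0.0821]
tcp_rot: [-0.054, 0.999, -0.001, -0.001]
contact_force: [2.2, 0.8, -1.0]
opening: 0.231
finger_force: 30.9
```

In the tool's units: 1.8 mm / 750 = 0.0024, -1 mm / 750 = -0.0013.

Request:
{"api": "send_rows", "payload": {
  "rows": "0 0 0 -0.0013 0 0 -0.8;0 0 0 -0.0013 0 0.0011 -0.8;0 0 0 -0.0013 0 0.0024 -0.8;0 0 0 -0.0013 0 0.0024 -0.8;0 0 0 -0.0013 0 0.0024 -0.8"
}}

```text
time: 18.42
eef_pos: [0.559, -0.3199, 0.0815]
tcp_rot: [-0.054, 0.999, -0.0, -0.002]
contact_force: [-2.1, 2.0, 5.4]
opening: 0.23
finger_force: 31.8
```

In the tool's units: -110 mm / 750 = -0.1467, -80 mm / 750 = -0.1067.

Request:
{"api": "send_rows", "payload": {
  "rows": "0 0 0 0 0 0 0;0 0 0 0 0 0 0;0 0 0 0 0 0 0;0 0 0 0 0 -0.04 0;0 0 0 0 0 -0.1067 0;0 0 0 0 0 -0.1467 0.4;0 0 0 0 0 -0.1467 0.4"
}}

```text
time: 19.3
eef_pos: [0.5612, -0.321, 0.1943]
tcp_rot: [-0.054, 0.999, -0.003, 0.002]
contact_force: [-0.4, 0.0, -1.5]
opening: 0.699
finger_force: 0.0
```

Run:
```python
from h import *
goto(.5535,.2065,.19,17)
```

```text
rot [ -0.38   0.17 -10.82] shift [-49.1 525.3   1.1] t 19.3 open 0.699 F [-0.4  0.  -1.5]
```

In the tool's units: 525 mm / 750 = 0.7, -49 mm / 750 = -0.0653, -10.8 degrees / 60 = -0.18.

Request:
{"api": "send_rows", "payload": {
  "rows": "0 0 -0.18 -0.0653 0.7 0.0027 0.4;0 0 -0.18 -0.0653 0.7 0.0027 0.4;0 0 -0.18 -0.0653 0.7 0.0027 0.4;0 0 -0.18 -0.0653 0.7 0.0027 0.4;0 0 -0.18 -0.0653 0.7 0.0027 0.4;0 0 -0.18 -0.0653 0.7 0.0027 0.4;0 0 -0.18 -0.0653 0.7 0.0027 0.4;0 0 -0.18 -0.0653 0.7 0.0027 0.4"
}}

```text
time: 20.3
eef_pos: [0.5509, 0.1819, 0.1857]
tcp_rot: [-0.148, 0.989, -0.001, -0.002]
contact_force: [0.9, -0.2, -0.2]
opening: 0.698
finger_force: 0.0
```

Run:
```python
from h import *
goto(.5535,.2065,.19,17)
```

```text
rot [-0.04 -0.27 -0.03] shift [-9.6 22.8 -4.4] t 20.3 open 0.698 F [ 0.9 -0.2 -0.2]
```

Request:
{"api": "send_rows", "payload": {
  "rows": "0 0 0 -0.0128 0.0304 0 0.4;0 0 0 -0.0128 0.0304 0 0.4;0 0 0 -0.0128 0.0304 0 0.4;0 0 0 -0.0128 0.0304 0 0.4"
}}

```text
time: 20.8
eef_pos: [0.5547, 0.2034, 0.1873]
tcp_rot: [-0.147, 0.989, -0.001, -0.001]
contact_force: [-0.3, 0.9, -0.6]
opening: 0.701
finger_force: 0.0
```

Run:
```python
from h import *
import pickle
T=shots("top",2);S=shots("scene",2);pickle.dump((T,S),open("now.pkl","wb"))
for nm,p in dict(pale=(.5457,-.1915),dark=(.559,-.3199)).items():
  for n,ps in dict(top=[T],scene=[S]).items():
    b=fit(lambda ps,v:cellscore(ps,v,.03),ps,[(p[0]+a,p[1]+c,YAW) for a in(-.003,.003) for c in(-.003,.003)]);print(nm,n,b[0].round(1),b[1].round(4))
    b=fit(lambda ps,v:cellscore(ps,(v[0],v[1],YAW),.03+v[2]*.05),ps,[(p[0]+a,p[1]+c,0) for a in(-.003,.003) for c in(-.003,.003)]);print(nm,n,b[0].round(1),b[1][:2].round(4),"z",.03+b[1][2]*.05)
goto(.5535,.206,.052,17)
cv2.imwrite("pics/both.png",np.hstack([cv2.resize(T["color"][165:240,370:440,::-1].clip(0,255).astype(np.uint8),(400,428),interpolation=cv2.INTER_CUBIC),cv2.resize(S["color"][115:190,210:280,::-1].clip(0,255).astype(np.uint8),(400,428),interpolation=cv2.INTER_CUBIC)]))
```

```text
pale top -138.9 [ 0.5455 -0.1928  0.1234]
pale top -138.8 [ 0.5452 -0.1924] z 0.030880345841391675
pale scene -122.7 [ 0.5409 -0.1943  0.0818]
pale scene -122.5 [ 0.5328 -0.2032] z 0.022033914624811073
dark top -110.5 [ 0.5655 -0.3237  0.2198]
dark top -110.4 [ 0.5113 -0.2632] z 0.22908257563733517
dark scene -116.4 [ 0.5565 -0.3202 -0.0448]
dark scene -115.0 [ 0.5565 -0.3227] z 0.028931272681415512
rot [-0.06 -0.1  -0.1 ] shift [  0.6   2.6 135.9] t 21.0 open 0.703 F [ 0.1  0.2 -0.3]
```

View pics/both.png

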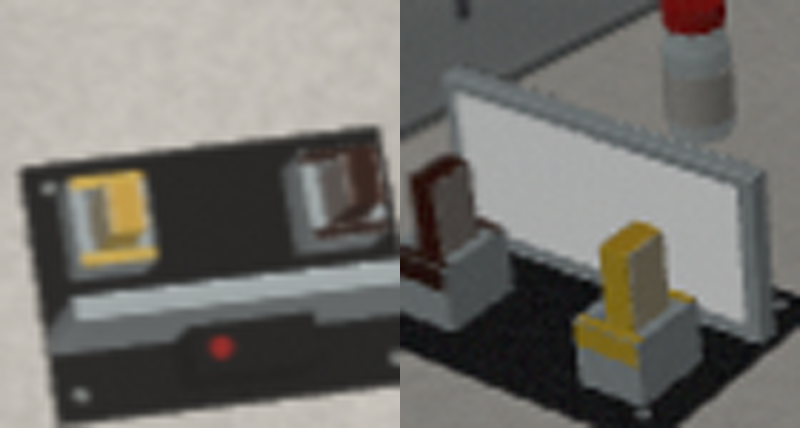

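In the tool's units: 135 mm / 750 = 0.18, 110 mm / 750 = 0.1467.

Request:
{"api": "send_rows", "payload": {
  "rows": "0 0 0 0.0008 0.0035 0.08 0.4;0 0 0 0.0008 0.0035 0.1467 0.4;0 0 0 0.0008 0.0035 0.18 0.4;0 0 0 0.0008 0.0035 0.18 0.4;0 0 0 0.0008 0.0035 0.18 -0.6;0 0 0 0.0008 0.0035 0.18 -0.8;0 0 0 0.0008 0.0035 0.18 -0.8;0 0 0 0.0008 0.0035 0.18 -0.8"
}}

```text
time: 22.0
eef_pos: [0.5548, 0.2071, 0.055]
tcp_rot: [-0.148, 0.989, -0.001, 0.001]
contact_force: [-1.1, -0.8, 5.3]
opening: 0.23
finger_force: 31.3
```

Request:
{"api": "send_rows", "payload": {
  "rows": "0 0 0 0 0 0 -0.8;0 0 0 0 0 0 -0.8;0 0 0 0 0 0 -0.8"
}}

```text
time: 22.38
eef_pos: [0.5548, 0.2071, 0.055]
tcp_rot: [-0.148, 0.989, -0.001, 0.001]
contact_force: [-1.1, -0.7, 6.9]
opening: 0.231
finger_force: 31.3
```

```bash
cat > smp.py <<'E'
from h import *
s=ctrl.get_state();M=R.from_quat(s["tcp_rot"]);p=np.array(s["eef_pos"]);y=M.apply([0,1,0]);yw=np.arctan2(-y[0],y[1])
print("tcp",p.round(4),"yaw",np.degrees(yw).round(2),"tilt",M.apply([0,0,1])[:2].round(4),s["opening"],s["finger_force"])
S=shots("scene",3);z=p[2]-.0514;ax=np.array([np.cos(yw),np.sin(yw),0]);ay=np.array([-np.sin(yw),np.cos(yw),0])
# image position of the cell's lower corners: fit with known height, yaw and y (gripper-centred) free in x', y'
b=fit(lambda ps,v:cellscore(ps,(v[0],v[1],yw),z),[S],[(p[0]+a,p[1]+c,0) for a in(-.003,0,.003,.006) for c in(-.003,0,.003)])
d=np.r_[b[1][:2]-p[:2],0];print("scene cell-tcp x',y' mm",(d@ax*1000).round(1),(d@ay*1000).round(1),b[0].round(1))
E
python3 smp.py
```

```text
tcp [0.5548 0.2071 0.055 ] yaw 16.99 tilt [ 0.0021 -0.001 ] 0.23090388746852653 31.295582056045532
scene cell-tcp x',y' mm -3.7 -0.4 -96.0
```

In the tool's units: -148 mm / 750 = -0.1973, -100 mm / 750 = -0.1333.

Request:
{"api": "send_rows", "payload": {
  "rows": "0 0 0 0 0 -0.0667 -0.8;0 0 0 0 0 -0.1333 -0.8;0 0 0 0 0 -0.1973 -0.8;0 0 0 0 0 -0.1973 -0.8;0 0 0 0 0 -0.1973 -0.8"
}}

```text
time: 23.15
eef_pos: [0.5528, 0.2069, 0.2]
tcp_rot: [-0.148, 0.989, -0.001, -0.002]
contact_force: [-0.4, 0.8, -1.3]
opening: 0.23
finger_force: 30.5
```

Run:
```python
from h import *
goto(.553,-.2557,.2,6.1)
```

```text
rot [-0.06 -0.18 10.88] shift [ 134.9 -442.5    0.8] t 23.15 open 0.23 F [-0.4  0.8 -1.3]
```

In the tool's units: -442.5 mm / 750 = -0.59, 135 mm / 750 = 0.18, 10.9 degrees / 60 = 0.1817.

Request:
{"api": "send_rows", "payload": {
  "rows": "0 0 0.1817 0.18 -0.59 -0.0027 -0.8;0 0 0.1817 0.18 -0.59 -0.0027 -0.8;0 0 0.1817 0.18 -0.59 -0.0027 -0.8;0 0 0.1817 0.18 -0.59 -0.0027 -0.8;0 0 0.1817 0.18 -0.59 -0.0027 -0.8;0 0 0.1817 0.18 -0.59 -0.0027 -0.8;0 0 0.1817 0.18 -0.59 -0.0027 -0.8;0 0 0.1817 0.18 -0.59 -0.0027 -0.8"
}}

```text
time: 24.15
eef_pos: [0.552, -0.2581, 0.2007]
tcp_rot: [-0.051, 0.999, 0.001, -0.003]
contact_force: [0.1, -0.5, -0.8]
opening: 0.23
finger_force: 30.4
```

In the tool's units: -15 mm / 750 = -0.02.

Request:
{"api": "send_rows", "payload": {
  "rows": "0 0 0 0 -0.02 0 -0.8;0 0 0 0 -0.02 0 -0.8;0 0 0 0 -0.02 0 -0.8;0 0 0 0 -0.02 0 -0.8"
}}

```text
time: 24.65
eef_pos: [0.5554, -0.269, 0.2036]
tcp_rot: [-0.054, 0.999, -0.001, -0.001]
contact_force: [-0.9, 0.1, -0.5]
opening: 0.227
finger_force: 30.4
```

Run:
```python
from h import *
goto(.553,-.2557,.2,6.1)
```

```text
rot [-0.06 -0.09  0.09] shift [ 1.  13.5  3.6] t 24.65 open 0.227 F [-0.9  0.1 -0.5]
```

In the tool's units: 60 mm / 750 = 0.08, 13.5 mm / 750 = 0.018.

Request:
{"api": "send_rows", "payload": {
  "rows": "0 0 0 0.0013 0.018 0.004 -0.8;0 0 0 0.0013 0.018 0.004 -0.8;0 0 0 0.0013 0.018 0.0533 -0.8;0 0 0 0.0013 0.018 0.08 -0.8;0 0 0 0.0013 0.018 0.08 -0.8;0 0 0 0.0013 0.018 0.08 -0.8"
}}

```text
time: 25.4
eef_pos: [0.5533, -0.2577, 0.1445]
tcp_rot: [-0.053, 0.999, -0.001, -0.0]
contact_force: [-0.1, -1.3, -0.9]
opening: 0.228
finger_force: 30.4
```

```bash
python3 - <<'E'
from h import *
goto(.553,-.2557,.0814,6.1)
E
python3 smp.py
```

```text
rot [-0.13 -0.02 -0.03] shift [ 0.   2.1 63.1] t 25.4 open 0.228 F [-0.1 -1.3 -0.9]
tcp [ 0.5533 -0.2577  0.1445] yaw 6.07 tilt [-0.0001 -0.0023] 0.22787359736128815 30.439926981925964
scene cell-tcp x',y' mm -3.6 -3.3 -125.3
```

In the tool's units: 63.3 mm / 750 = 0.0844, 55 mm / 750 = 0.0733.

Request:
{"api": "send_rows", "payload": {
  "rows": "0 0 0 0.0007 0.0027 0.0267 -0.8;0 0 0 0.0007 0.0027 0.0533 -0.8;0 0 0 0.0007 0.0027 0.0733 -0.8;0 0 0 0.0007 0.0027 0.0844 -0.8;0 0 0 0.0007 0.0027 0.0844 -0.8;0 0 0 0.0007 0.0027 0.0844 -0.8;0 0 0 0.0007 0.0027 0.0844 -0.8"
}}

```text
time: 26.42
eef_pos: [0.5524, -0.2558, 0.0812]
tcp_rot: [-0.053, 0.999, -0.001, -0.0]
contact_force: [-0.1, 1.1, -0.7]
opening: 0.227
finger_force: 30.4
```

```bash
python3 - <<'E'
from h import *
goto(.5528,-.2557,.081,6.1)
E
python3 smp.py
```

```text
rot [-0.14 -0.02 -0.02] shift [-0.4  0.1  0.2] t 26.425 open 0.227 F [-0.1  1.1 -0.7]
tcp [ 0.5524 -0.2558  0.0812] yaw 6.08 tilt [-0.     -0.0024] 0.22671307863590395 30.439563989639282
scene cell-tcp x',y' mm -2.0 -1.2 -125.9
```

Request:
{"api": "send_rows", "payload": {
  "rows": "0 0 0 -0.0004 0 0 -0.8;0 0 0 -0.0004 0 0 -0.8;0 0 0 -0.0004 0 0 -0.8;0 0 0 -0.0004 0 0 -0.8"
}}

```text
time: 27.08
eef_pos: [0.5521, -0.2554, 0.0802]
tcp_rot: [-0.053, 0.999, -0.001, -0.001]
contact_force: [-0.0, -0.3, -0.3]
opening: 0.23
finger_force: 30.4
```

Run:
```python
from h import *
goto(.5528,-.2557,.081,6.1)
S=shots("scene",2)
for q in((.541,-.194,.08),(.5565,-.3202,YAW)): print(fit(lambda ps,v:cellscore(ps,v,.03),[S],[q]))
print(ctrl.sign_off())
```

```text
rot [-0.07 -0.09 -0.03] shift [-0.6 -0.4 -0.8] t 27.075 open 0.23 F [-0.  -0.3 -0.3]
(np.float64(-121.85665375314434), array([ 0.54093458, -0.19425916,  0.08397417]))
(np.float64(-98.26345609803943), array([ 0.55744118, -0.3214626 ,  0.09926657]))
the job is handed in; nothing more can be done
None
```

I handed in the job at about 27 s: both standards are seated and released in their posts, and the sample is held upright midway between them. It sits within about 1 mm of the target by the arm's own reading, perhaps 2 mm off toward or away from the panel, and sign-off returned no verdict.

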